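Clear the lamp's flat cells into the collection basket

ROBOT

A 6-joint arm with a two-finger parallel gripper is mounted at the origin on the work surface. World frame = base frame: x ahead of the robot, y to its left, z up, the work surface at z = 0. Lengths are in m, angles in rad, forces in N, time in s.
With the tool pointing down it reaches from about 0.35 to 0.925 m from the base axis. Payload 6.4 kg.
Tool frame: the origin (TCP) lies midway between the tips of the shut fingers; the grasp point (between the pads) lies 19 mm behind it (manip.grasp_offset is the z of the grasp point in the tool frame, in m); z points along the fingers, y is the line along which they close (so a half turn about z gives the same grasp; the last joint's range is limited). The gripper opens to 94 mm and grips with 3 to 60 N. Pads are 16 mm wide; open, the fingers measure 119 mm over their backs; the gripper's body (75 mm by 177 mm) begins 78 mm behind the grasp point.
Start: joints at [1.018, 0.245, 1.558, -0, 1.339, -0.174], TCP at [0.24, 0.604, 0.205] pointing down, gripper open.
Joint ranges: [-3.13, 3.13], [-1.02, 2.26], [0.13, 2.54], [-0.95, 4.09], [0.21, 2.88], [-2.74, 2.74]. Speed limits (rad/s): [2.57, 2.57, 3.14, 3.14, 3.14, 3.14].

INTERFACE

Orientations are given as a rotation vector (axis times angle).
In Python, from rig import monitor, capture, camera_model, order, manip gives the robot as it stands.
- The arm moves only by the tool step_arm, never from a script. Its argument "targets" is a list of rows, each a list of 7 numbers: the turn, a rotation vector about the tool's x, y, z each as a share of 0.15 rad, from -1 to 1, then the shift along the tool's x, y, z each as a share of 150 mm, from -1 to 1, then the closure, from -1 (fully open) to 1 (shut). In form: [[wx, wy, wz, tx, ty, tz, grip], ...]. A call has 1 to 12 rows; each row shifts and turns the commanded pose from where the row before left it, along the tool's axes as they then stand; what a row does not reach is not made up. A row lasts 1/10 s, in which the tool goes at most 50 mm and 8.59 degrees, less where a joint would pass 70% of its speed; a pose out of reach is approached as far as the arm can. A call with a number of a shift or a turn outside -1 to 1 is refused whole. A call with a gripper value outside its range is refused whole. The fingers move at their own pace and stop on an object; "force" is the grip in N (left out, the last holds). Time passes only in rows, so rows that do not move let the fingers close. It gives the time, the measured TCP pose, the force, the opening and the grip force at its end, in the units of the state.
- monitor.state(): the state, without advancing time (a new reading comes with each control period).
- capture(name): name is "scene" or "side" or "wrist"; returns (picture, depth): 420x560x3 uint8, blue, green, red; 420x560 float32, m along the optical axis (not along the pixel's ray), 0 where there is no reading.
- camera_model(name): a dict with "vfov" (degrees; the focal length in pixels is half the picture's height over the tangent of half this angle, whatever the lens; pixels are square), "cx", "cy" (the principal point, pixels), "rvec" (rotation vector, rad) and "tvec" (3), from world to camera coordinates, as OpenCV has them; the wrist camera has in their place "tool_from_camera" (4x4, takes a point from camera to tool coordinates, whose origin is the TCP and whose axes are the flange's). Camera axes: x right, y down, z forward; pixel columns grow to the right and rows downward; lengths in m; the calibration is good to about 2 mm. A picture is of the moment at which its call begins: read the wrist's pose just before it. camera_model takes no time and is no camera call.
- order.finish_job(): hands the job in; it is judged then, once.
The state is a dict: "time": time; "joint_pos": joint angles; "qd": joint speeds; "joint_torque": joint torques, N m; "tcp_pos": TCP position; "ee_rot": TCP orientation; "wrist_force": force on the tool from outside, world axes, zero at the start; "moment": the same for the moment, N m; "width": opening from 0.0 (shut) to 1.0 (fully open); "finger_force": force on a finger pad.
Only numpy, scipy, OpenCV 4.12 (cv2) and the standard library are available. Lean on these libraries where they do the work, as an engineer would, in place of code of your own. Each camera call takes 0.05 s, during which the arm holds its last target. There are 200 camera calls.

TASK

The lamp has gone dead with its switch left on. First throw its toggle switch fully over to off; then put all three flat D cells, the two lying in the lamp's open holder and the one left lying in the candy carousel's top dish, into the wire collection basket, lowering each one to the basket's rim or below before you let go. Leave the basket standing where it is, and do not disturb the two fresh cells standing on the coaster or anything else on the table.

Things in the scene. Friction and masses are not known exactly. Their poses are not given: they have to be found in the camera images.
- lamp: battery lamp, fixed to the table. Aluminium base 230 (x) x 90 (y) x 28 mm high; origin under the middle of the base, on the table. An open cell holder stands on its middle, the toggle switch at its -x end; at the +x end a thin gooseneck rises from x = 100 mm and leans outward to the lamp head
- holder (a point): middle of the floor of the lamp's open black holder, 31 mm above the table. Holder 142 mm along x, 42 mm wide; upright plates (tops 54 mm above the table) at its ends and between its two seats; side lips 8 mm high, inner faces 15.5 mm off the axis, cut away for 34 mm at the middle of each seat so that fingers can reach down both sides of a cell
- lamp_head (a point): underside centre of the round lamp head, which is 60 mm across and reaches from 210 to 252 mm above the table, 146 mm from the lamp's origin along its +x
- switch (a joint): the lamp's toggle switch, a steel bat lever that swings in the lamp's y-z plane about an axis along the lamp's x: 0 = on, leaning 0.45 rad towards the lamp's +y; it grows as the lever goes over towards -y; 0.9 = off, fully over, leaning 0.45 rad towards -y (a stop there). Stays where it is left; about 2 N at its tip moves it.
- switch_pivot (a point): pivot of the toggle, at x = -94 mm, y = 0 on the lamp, 34 mm above the table; the lever reaches 42 mm from it and is 8 to 11 mm thick, and nothing else on the base stands within 20 mm of it except a flat collar
- seat_a (a point): middle of a cell lying in the holder's seat nearer the switch (34.5 mm from the lamp's middle towards -x, 48 mm up)
- seat_b (a point): the same for the seat nearer the gooseneck (34.5 mm towards +x)
- cell_a: a flat D cell, a cylinder 34 mm in diameter and 61.5 mm long, about 140 g, grey jacket with bare steel ends; origin at its middle, x along its length, lying level along the lamp's x in the -x (switch side) seat of the lamp's open holder; middle 48 mm above the table
- cell_b: a flat D cell, a cylinder 34 mm in diameter and 61.5 mm long, about 140 g, grey jacket with bare steel ends; origin at its middle, x along its length, lying level along the lamp's x in the +x (gooseneck side) seat of the lamp's open holder; middle 48 mm above the table
- cell_c: a flat D cell, a cylinder 34 mm in diameter and 61.5 mm long, about 140 g, grey jacket with bare steel ends; origin at its middle, x along its length, lying level in the carousel's top dish in any direction, up to 20 mm off the dish's centre; middle 203 mm above the table; free to roll
- carousel: three-tier white plastic candy carousel, foot fixed to the table, tiers turn stiffly on it; origin on its axis, on the table. Round dishes, outer radius 115, 100 and 88 mm, floors 28, 108 and 186 mm above the table, rims 18 mm above the floors (top rim 204 mm above the table)
- top_dish (a point): centre of the top dish's floor, 186 mm above the table; the dish has no divisions or knob and its flat floor is about 76 mm in radius
- basket: open steel-wire collection basket, loose, about 600 g, outside 200 (x) x 140 (y) x 90 mm high, walls 4 mm; origin under its middle, on the table; inner floor about 6 mm up
- coaster: stainless coaster, 100 mm across and 6 mm high, fixed to the table; origin under its centre; the two fresh cells stand on it
- fresh_a: fresh D cell (same size and look as the flat ones) standing upright on the coaster: stays there; origin at the middle of its lower end
- fresh_b: the other fresh D cell standing on the coaster: stays there; origin at the middle of its lower end
- shaker: red dice shaker cup, 76 mm across the mouth, 92 mm high, standing; origin under its centre; bystander
- tea_glass: waisted tea glass on its saucer, one piece, saucer 104 mm across, 94 mm high; origin under its centre; bystander
- remote: remote control, 175 (x) x 46 x 18 mm; origin under its centre; bystander
- cover: the holder's aluminium cover, taken off and lying on the table, 150 (x) x 50 x 28 mm; origin under its centre; bystander
- die0: white die, 19 mm; origin under its centre; bystander
- die1: white die, 19 mm; origin under its centre; bystander
- die2: white die, 19 mm; origin under its centre; bystander
- die3: white die, 19 mm; origin under its centre; bystander
Not all that is in view belongs to the job. Leave any red look-alike of the cell_b alone.

How it is judged:
By the outcome, as a careful person would: the job done as asked, in the order asked, and still so for the second after the job is handed in, with the robot touching nothing.
It also fails if it takes over 72 s, if anything falls off the work surface, if the arm or the gripper's body presses on something with over 40 N, if the wrist force passes 120 N, or if a joint passes its speed limit or range.

## Working session

There is one attempt and no reset: what is moved stays moved. The work goes in short steps, Python scripts to look and compute and a tool call to move; the robot and the scene stay as the last step left them, time stands still between calls to the robot, and variables do not carry over. Pictures are saved under pics/ and viewed, at most 10 in all, crops included, and the job is handed in when it is done.

Besides the shell and the picture viewer there is one more tool, called after ">>>" by a JSON object that holds its "fn" and its "kwargs". step_arm: Moves the arm, as the interface text tells. Shift numbers are shares of 150 mm and turn numbers shares of 0.15 rad, none past 1 either way. Its arguments: {"type":"object","properties":{"targets":{"type":"array","items":{"type":"array","items":{"type":"number"}}},"force":{"type":"number"}},"required":["targets"]}

```bash
mkdir -p pics; ls; cat > h.py <<'E'
import numpy as np,cv2
from scipy.spatial.transform import Rotation as R
from rig import monitor,capture,camera_model,order,manip
def cloud(name):
    s=monitor.state(); im,d=capture(name); m=camera_model(name)
    h,w=d.shape; f=h/2/np.tan(np.radians(m['vfov'])/2)
    u,v=np.meshgrid(np.arange(w),np.arange(h))
    P=np.stack([(u-m['cx'])/f*d,(v-m['cy'])/f*d,d],-1)
    if 'rvec' in m:
        Rm=cv2.Rodrigues(np.array(m['rvec'],float))[0]; P=(P-np.array(m['tvec']).ravel())@Rm
    else:
        T=np.array(m['tool_from_camera']); P=P@T[:3,:3].T+T[:3,3]
        P=P@R.from_rotvec(s['ee_rot']).as_matrix().T+np.array(s['tcp_pos'])
    P[d<=0]=np.nan
    return im,d,P
E
python3 - <<'E'
from h import *
for n in('scene','side'):
    im,d,P=cloud(n); cv2.imwrite(f'pics/{n}0.png',im); np.savez(f'{n}0.npz',im=im,P=P)
print(monitor.state(), manip.grasp_offset); print({k:camera_model(k) for k in('scene','side','wrist')})
E
```

```text
pics
{'time': 0.1, 'joint_pos': array([ 1.01790546e+00,  2.45749153e-01,  1.55884823e+00,  1.69221697e-05,
        1.33870530e+00, -1.74097601e-01]), 'qd': array([-5.81700567e-04, -4.07891162e-04, -3.82774109e-03,  6.11987467e-04,
       -1.47390438e-03,  4.51698949e-05]), 'joint_torque': array([ 5.24587249e-04, -4.16913915e+01, -3.15525734e+01,  6.86810352e-02,
        3.10015096e-02, -3.42684780e-05]), 'tcp_pos': array([0.24007845, 0.60347332, 0.204476  ]), 'ee_rot': array([-5.91344662e-01, -3.08480036e+00,  2.50090408e-03]), 'wrist_force': array([ 0.41718379, -0.75673371, -0.75748705]), 'moment': array([-0.03280298,  0.02246768, -0.02240633]), 'finger_force': 0.0, 'width': 0.9999010570535503} -0.0188
{'scene': {'vfov': 53.35781267768364, 'cx': 281.67830999203386, 'cy': 212.34813116799592, 'rvec': array([ 1.22594006,  2.32321221, -0.95690542]), 'tvec': array([ 0.3264444 , -0.22509077,  1.49916471])}, 'side': {'vfov': 57.67429570406145, 'cx': 284.10956586740804, 'cy': 211.08794791376127, 'rvec': array([ 2.33868189, -0.90977699,  0.2994571 ]), 'tvec': array([-0.40488984,  0.36524548,  0.77094808])}, 'wrist': {'vfov': 60.36847688171501, 'cx': 278.0361743064693, 'cy': 207.0705143966124, 'tool_from_camera': array([[ 7.02562606e-04, -9.69971187e-01, -2.43218839e-01,
         7.07364201e-02],
       [ 9.99999281e-01,  9.17711183e-04, -7.71286074e-04,
         3.71452112e-04],
       [ 9.71329917e-04, -2.43218123e-01,  9.69971134e-01,
        -1.79269916e-01],
       [ 0.00000000e+00,  0.00000000e+00,  0.00000000e+00,
         1.00000000e+00]])}}
```

View pics/scene0.png

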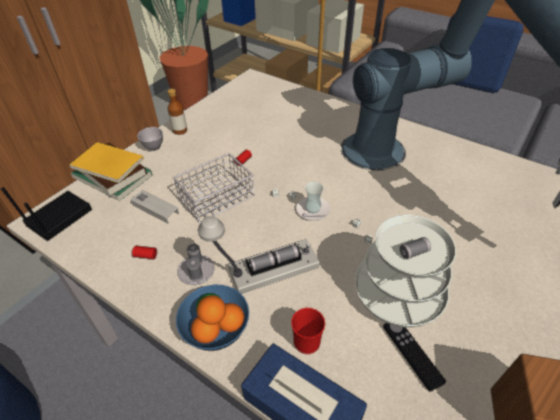

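View pics/side0.png

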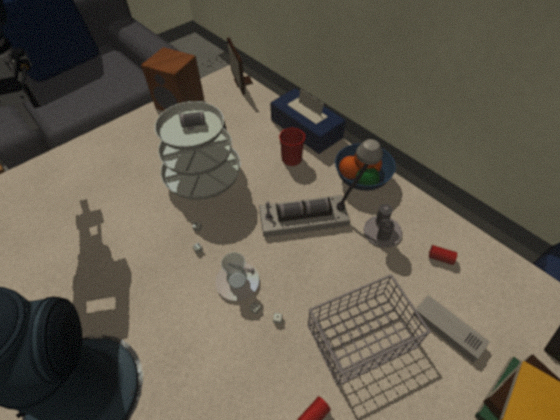

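The scene image shows the lamp at (275,262), with two grey cells in its holder at about (262,262) and (288,254). The third cell is in the top dish at (415,246), and the basket is at (212,185). Two red look-alikes lie on the table at (144,252) and (245,157). They are red and not in the holder, so I'll leave them alone. The toggle is near (313,248) in the scene image and (268,210) in the side image.

```bash
python3 - <<'E'
from h import *
S=np.load('scene0.npz');D=np.load('side0.npz')
def pr(n,Z,pts):
    for u,v in pts:
        q=Z['P'][v-1:v+2,u-1:u+2].reshape(-1,3); print(n,u,v,np.round(np.nanmedian(q,0),4))
pr('s',S,[(262,262),(288,254),(415,246),(212,228),(194,248),(313,205),(308,330),(356,223),(275,192),(240,285),(312,262),(155,205),(211,170)])
pr('d',D,[(292,210),(318,208),(195,119),(369,152),(268,210),(235,262),(384,215),(453,325)])
A=np.concatenate([S['P'].reshape(-1,3),D['P'].reshape(-1,3)])
A=A[~np.isnan(A).any(1)]; np.save('A.npy',A)
c0=np.nanmedian(S['P'][252:264,262:288].reshape(-1,3),0)
# table height
t=A[(abs(A[:,2])<.02)&(np.hypot(*(A[:,:2]-c0[:2]).T)<.5)]; print('table',np.median(t[:,2]))
def rect(m,n):
    q=A[m]; r=cv2.minAreaRect((q[:,:2]*1000).astype(np.float32)); print(n,len(q),r)
dd=np.hypot(*(A[:,:2]-c0[:2]).T)
rect((dd<.13)&(A[:,2]>.02)&(A[:,2]<.035),'base')
rect((dd<.08)&(A[:,2]>.056)&(A[:,2]<.075),'cells')
E
```

```text
s 262 262 [0.6666 0.0025 0.0593]
s 288 254 [0.6066 0.0423 0.0591]
s 415 246 [0.5409 0.3284 0.2183]
s 212 228 [ 0.7616 -0.0529  0.2434]
s 194 248 [ 0.7336 -0.1704  0.0668]
s 313 205 [ 0.3983 -0.0086  0.0417]
s 308 330 [0.7365 0.1871 0.0053]
s 356 223 [0.3699 0.125  0.0184]
s 275 192 [ 0.3929 -0.1505  0.0163]
s 240 285 [ 0.7373 -0.0172  0.0268]
s 312 262 [0.5741 0.0971 0.0284]
s 155 205 [ 0.6552 -0.4137  0.026 ]
s 211 170 [ 0.4133 -0.4043 -0.0005]
d 292 210 [0.5952 0.0211 0.0593]
d 318 208 [ 0.6502 -0.0183  0.0564]
d 195 119 [0.5314 0.3128 0.213 ]
d 369 152 [ 0.7346 -0.0772  0.2399]
d 268 210 [0.553  0.0668 0.0526]
d 235 262 [ 0.3928 -0.003   0.0644]
d 384 215 [ 0.7549 -0.1484  0.0579]
d 453 325 [ 0.6541 -0.4251  0.0265]
table -0.00036595539160937557
base 3065 ((630.4367065429688, 11.729476928710938), (94.82368469238281, 231.1517791748047), 56.823856353759766)
cells 829 ((632.4462280273438, 13.136276245117188), (40.5526237487793, 141.2957000732422), 55.16535186767578)
```

```bash
python3 - <<'E'
from h import *
S=np.load('scene0.npz');D=np.load('side0.npz')
for n,Z in(('s',S),('d',D)):
    A=Z['P'].reshape(-1,3);A=A[~np.isnan(A).any(1)]
    def rect(m,t):
        q=A[m]
        if len(q)>10: print(n,t,len(q),[np.round(x,1) for x in cv2.minAreaRect((q[:,:2]*1000).astype(np.float32))],'zmax',q[:,2].max().round(3),np.median(q,0).round(3))
    near=lambda x,y,r:np.hypot(A[:,0]-x,A[:,1]-y)<r
    z=A[:,2]
    rect(near(.44,-.34,.2)&(z>.07)&(z<.1),'basket rim')
    rect(near(.44,-.34,.2)&(z>.012)&(z<.1),'basket')
    rect(near(.53,.32,.06)&(z>.195)&(z<.23),'cell c')
    rect(near(.53,.32,.06)&(z>.21)&(z<.23),'cell c top')
    rect(near(.53,.32,.12)&(z>.18)&(z<.24),'dish')
    rect(near(.53,.32,.05)&(z>.18)&(z<.19),'floor')
    rect(near(.63,.012,.13)&(z>.02)&(z<.035),'base')
    rect(near(.63,.012,.08)&(z>.055)&(z<.075),'cells')
    rect(near(.5517,.0631,.04)&(z>.04)&(z<.09),'lever')
    rect(near(.753,-.068,.07)&(z>.19)&(z<.28),'head')
    rect(near(.74,-.155,.08)&(z>.03)&(z<.1),'fresh')
    rect(near(.74,.19,.08)&(z>.02)&(z<.12),'shaker')
    rect(near(.39,0,.07)&(z>.02)&(z<.12),'glass')
E
```

```text
s basket rim 419 [array([ 502.5, -305. ]), array([147.7, 203.3]), np.float64(71.0)] zmax 0.092 [ 0.51  -0.295  0.087]
s basket 1251 [array([ 473.3, -274.1]), array([223.3, 354.6]), np.float64(80.4)] zmax 0.092 [ 0.493 -0.328  0.056]
s cell c 452 [array([533.5, 326.9]), array([34.9, 62.8]), np.float64(57.1)] zmax 0.223 [0.541 0.329 0.215]
s cell c top 320 [array([533.6, 327.2]), array([30.6, 61.4]), np.float64(57.4)] zmax 0.223 [0.536 0.329 0.218]
s dish 3951 [array([519.7, 321.2]), array([174.6, 174.6]), np.float64(67.6)] zmax 0.223 [0.52  0.325 0.187]
s floor 790 [array([531.8, 319.6]), array([99.3, 95.7]), np.float64(68.8)] zmax 0.19 [0.542 0.315 0.186]
s base 1528 [array([631.4,  12.1]), array([ 93.1, 230.1]), np.float64(56.7)] zmax 0.035 [0.652 0.024 0.028]
s cells 450 [array([632.8,  13.4]), array([ 39.6, 142. ]), np.float64(58.6)] zmax 0.068 [0.635 0.014 0.062]
s lever 95 [array([573.7,  57.4]), array([33.7, 45.2]), np.float64(11.5)] zmax 0.075 [0.58  0.057 0.056]
s head 532 [array([758.5, -64.1]), array([47. , 57.4]), np.float64(32.5)] zmax 0.253 [ 0.763 -0.058  0.236]
s fresh
[... 1045 characters left out ...]
 np.float64(56.4)] zmax 0.035 [ 0.608 -0.002  0.027]
d cells 445 [array([628.6,  11.1]), array([ 35.1, 140.5]), np.float64(54.1)] zmax 0.068 [0.628 0.008 0.062]
d lever 126 [array([570.5,  54.9]), array([33.6, 49.2]), np.float64(17.3)] zmax 0.078 [0.571 0.052 0.057]
d head 523 [array([744.9, -72.7]), array([46.3, 58.1]), np.float64(38.0)] zmax 0.253 [ 0.738 -0.077  0.235]
d fresh 439 [array([ 751. , -158.1]), array([84. , 33.7]), np.float64(42.3)] zmax 0.069 [ 0.745 -0.162  0.063]
d shaker 722 [array([760.8, 198.4]), array([75.1, 73.9]), np.float64(6.0)] zmax 0.095 [0.759 0.197 0.066]
d glass 680 [array([382.4, -19.5]), array([55.5, 58.8]), np.float64(40.7)] zmax 0.096 [ 0.382 -0.014  0.065]
```

```bash
cat >> h.py <<'E'
L0=np.array([.6302,.0119]); LA=np.radians(-33.4)
def lamp(x,y): c,s=np.cos(LA),np.sin(LA); return L0+[c*x-s*y,s*x+c*y]
def rel(p,yaw=None,s=None):
    "rows-units to reach world p, yaw of tool x; the shift is in the axes after the turn"
    s=s or monitor.state(); Rm=R.from_rotvec(s['ee_rot']).as_matrix(); p=np.asarray(p,float)
    if yaw is not None:
        c,si=np.cos(yaw),np.sin(yaw); G=np.array([[c,si,0],[si,-c,0],[0,0,-1]])
        w=R.from_matrix(Rm.T@G).as_rotvec(); print('turn units',np.round(w/.15,3)); Rm=G
    d=Rm.T@(p-s['tcp_pos']); print('shift units',np.round(d/.15,3),'rows>=',np.ceil(np.linalg.norm(d)/.05),'F',np.round(s['wrist_force'],1),'t',round(s['time'],2),'w',round(s['width']*94,1),'tcp',np.round(s['tcp_pos'],4))
YL=np.radians(146.6)
E
python3 - <<'E'
from h import *
s=monitor.state(); rel(np.append(s['tcp_pos'][:2],.34),YL)
s=dict(s); s['tcp_pos']=np.append(s['tcp_pos'][:2],.34)
rel(np.append(lamp(-30,0),.34),YL,s) if 0 else rel(np.append(lamp(-.03,0),.34),YL,s)
E
```

```text
turn units [-1.100e-02 -1.000e-03  1.361e+00]
shift units [ 0.     0.    -0.903] rows>= 3.0 F [ 0.4 -0.8 -0.8] t 0.1 w 94.0 tcp [0.2401 0.6035 0.2045]
turn units [-1.100e-02 -1.000e-03  1.361e+00]
shift units [-4.142 -1.861  0.   ] rows>= 14.0 F [ 0.4 -0.8 -0.8] t 0.1 w 94.0 tcp [0.2401 0.6035 0.34  ]
```

>>> {"fn": "step_arm", "kwargs": {"targets": [[-0.005, 0, 0.34, 0, 0, -0.226, 1], [-0.005, 0, 0.34, 0, 0, -0.226, 1], [0, 0, 0.34, 0, 0, -0.226, 1], [0, 0, 0.34, 0, 0, -0.226, 1], [0, 0, 0, -0.23, -0.103, 0, 1], [0, 0, 0, -0.23, -0.103, 0, 1], [0, 0, 0, -0.23, -0.103, 0, 1], [0, 0, 0, -0.23, -0.103, 0, 1], [0, 0, 0, -0.23, -0.103, 0, 1], [0, 0, 0, -0.23, -0.103, 0, 1], [0, 0, 0, -0.23, -0.103, 0, 1], [0, 0, 0, -0.23, -0.103, 0, 1]]}}

```text
time: 1.3
tcp_pos: [0.4031, 0.3473, 0.3404]
ee_rot: [-0.902, -3.009, -0.002]
wrist_force: [-0.3, 0.4, 0.8]
width: 0.02
finger_force: 0.0
```

>>> {"fn": "step_arm", "kwargs": {"targets": [[0, 0, 0, -0.23, -0.103, 0, 1], [0, 0, 0, -0.23, -0.103, 0, 1], [0, 0, 0, -0.23, -0.103, 0, 1], [0, 0, 0, -0.23, -0.103, 0, 1], [0, 0, 0, -0.23, -0.103, 0, 1], [0, 0, 0, -0.23, -0.103, 0, 1], [0, 0, 0, -0.23, -0.103, 0, 1], [0, 0, 0, -0.23, -0.103, 0, 1], [0, 0, 0, -0.23, -0.103, 0, 1], [0, 0, 0, -0.23, -0.103, 0, 1], [0, 0, 0, 0, 0, 0, 1], [0, 0, 0, 0, 0, 0, 1]]}}

```text
time: 2.5
tcp_pos: [0.6056, 0.0296, 0.3397]
ee_rot: [-0.904, -3.007, -0.003]
wrist_force: [0.8, 0.1, -0.1]
width: 0.005
finger_force: 0.0
```

```bash
python3 - <<'E'
from h import *
rel(np.append(lamp(-.03,0),.34),YL)
im,d,P=cloud('wrist'); cv2.imwrite('pics/w1.png',im); np.savez('w1.npz',P=P,im=im)
A=P.reshape(-1,3);A=A[~np.isnan(A).any(1)];z=A[:,2]
def rect(m,t):
    q=A[m]; print(t,len(q),[np.round(x,1) for x in cv2.minAreaRect((q[:,:2]*1000).astype(np.float32))] if len(q) else 0)
near=lambda p,r:np.hypot(A[:,0]-p[0],A[:,1]-p[1])<r
rect(near(L0,.13)&(z>.02)&(z<.034),'base');rect(near(L0,.08)&(z>.056)&(z<.075),'cells')
m=near(lamp(-.094,0),.035)&(z>.04)&(z<.09); q=A[m]; c,s=np.cos(LA),np.sin(LA)
l=(q[:,:2]-L0)@np.array([[c,-s],[s,c]])
for a in range(40,90,5):
    k=(q[:,2]*1000>=a)&(q[:,2]*1000<a+5)&(l[:,0]<-.08)
    if k.sum(): print(a,k.sum(),(l[k].mean(0)*1000).round(1),(l[k].min(0)*1000).round(1),(l[k].max(0)*1000).round(1))
E
```

```text
turn units [ 0.007 -0.013 -0.007]
shift units [-0.002 -0.008 -0.002] rows>= 1.0 F [ 0.8  0.1 -0.1] t 2.5 w 0.5 tcp [0.6056 0.0296 0.3397]
base 6170 [array([629.1,  13. ]), array([ 90.2, 227.2]), np.float64(56.6)]
cells 1941 [array([627.3,  15.5]), array([ 31.5, 127. ]), np.float64(56.1)]
40 8 [-94.   -0.4] [-97.2  -1.2] [-91.    1.4]
45 8 [-94.3   1.2] [-97.3   0.1] [-91.1   2.6]
50 8 [-94.3   2.6] [-97.3   1.4] [-91.2   3.9]
55 6 [-94.3   4.3] [-97.4   3.9] [-91.3   5.1]
60 7 [-93.8   5.8] [-97.4   5.1] [-90.2   7.5]
65 7 [-94.7   7.8] [-98.6   6.2] [-89.1  13.6]
70 53 [-94.1  12.2] [-98.6   7.4] [-89.2  17.1]
75 11 [-95.2  11.4] [-97.5   9.7] [-91.7  13.3]
```

View pics/w1.png

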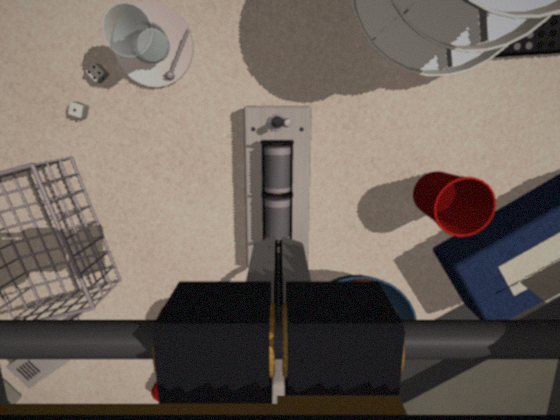

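The wrist view confirms it: the toggle is at (278,122) with its tip leaning right towards lamp +y (on), and the two grey cells are at (278,165) and (278,215). Next I'll throw the switch.

```bash
python3 - <<'E'
from h import *
rel(np.append(lamp(-.094,.047),.34),YL);rel(np.append(lamp(-.094,.047),.056),YL)
E
```

```text
turn units [ 0.009 -0.009  0.002]
shift units [0.421 0.302 0.   ] rows>= 2.0 F [ 0.1 -0.1  0.1] t 2.55 w 0.7 tcp [0.6053 0.0303 0.34  ]
turn units [ 0.009 -0.009  0.002]
shift units [0.421 0.302 1.894] rows>= 6.0 F [ 0.1 -0.1  0.1] t 2.55 w 0.7 tcp [0.6053 0.0303 0.34  ]
```

>>> {"fn": "step_arm", "kwargs": {"targets": [[0, 0, 0, 0.14, 0.1, 0, 1], [0, 0, 0, 0.14, 0.1, 0, 1], [0, 0, 0, 0.14, 0.1, 0.2, 1], [0, 0, 0, 0, 0, 0.3, 1], [0, 0, 0, 0, 0, 0.3, 1], [0, 0, 0, 0, 0, 0.3, 1], [0, 0, 0, 0, 0, 0.3, 1], [0, 0, 0, 0, 0, 0.25, 1], [0, 0, 0, 0, 0, 0.15, 1], [0, 0, 0, 0, 0, 0.09, 1], [0, 0, 0, 0, 0, 0, 1], [0, 0, 0, 0, 0, 0, 1]]}}

```text
time: 3.75
tcp_pos: [0.5788, 0.103, 0.0584]
ee_rot: [0.901, 3.007, 0.003]
wrist_force: [-0.0, 0.5, 0.2]
width: 0.005
finger_force: 0.0
```

>>> {"fn": "step_arm", "kwargs": {"targets": [[0, 0, 0, 0, -0.03, 0, 1], [0, 0, 0, 0, -0.03, 0, 1], [0, 0, 0, 0, -0.03, 0, 1], [0, 0, 0, 0, -0.03, 0, 1], [0, 0, 0, 0, -0.03, 0, 1], [0, 0, 0, 0, -0.03, 0, 1], [0, 0, 0, 0, -0.02, 0, 1], [0, 0, 0, 0, -0.02, 0, 1]]}}

```text
time: 4.55
tcp_pos: [0.56, 0.0747, 0.0572]
ee_rot: [0.902, 3.008, 0.003]
wrist_force: [0.9, 1.0, 1.6]
width: 0.005
finger_force: 1.0
```

```bash
cat >> h.py <<'E'
def lst():
    s=monitor.state(); c,q=np.cos(LA),np.sin(LA)
    print('tcp in lamp mm',((s['tcp_pos'][:2]-L0)@np.array([[c,-q],[q,c]])*1000).round(1),'z',s['tcp_pos'][2].round(4),'F',np.round(s['wrist_force'],1),'t',s['time'])
E
python3 -c "
from h import *
lst()"
```

```text
tcp in lamp mm [-93.1  13.8] z 0.0572 F [0.9 1.  1.6] t 4.55
```

>>> {"fn": "step_arm", "kwargs": {"targets": [[0, 0, 0, 0, -0.02, 0, 1], [0, 0, 0, 0, -0.013, 0, 1], [0, 0, 0, 0, -0.013, 0, 1], [0, 0, 0, 0, 0, 0, 1]]}}

```text
time: 4.95
tcp_pos: [0.5559, 0.0689, 0.0568]
ee_rot: [-0.903, -3.009, -0.002]
wrist_force: [1.3, 0.7, 0.1]
width: 0.001
finger_force: 0.5
```

```bash
python3 -c "
from h import *
lst()"
```

```text
tcp in lamp mm [-93.4   6.7] z 0.0568 F [1.3 0.7 0.1] t 4.95
```

>>> {"fn": "step_arm", "kwargs": {"targets": [[0, 0, 0, 0, -0.013, 0, 1], [0, 0, 0, 0, -0.013, 0, 1], [0, 0, 0, 0, -0.007, 0, 1], [0, 0, 0, 0, 0, 0, 1]]}}

```text
time: 5.35
tcp_pos: [0.5531, 0.0651, 0.0568]
ee_rot: [-0.903, -3.009, -0.003]
wrist_force: [1.2, 1.4, -0.3]
width: 0.006
finger_force: 0.8
```

```bash
python3 -c "
from h import *
lst()"
```

```text
tcp in lamp mm [-93.7   2. ] z 0.0568 F [ 1.2  1.4 -0.3] t 5.35
```

>>> {"fn": "step_arm", "kwargs": {"targets": [[0, 0, 0, 0, -0.013, 0, 1], [0, 0, 0, 0, -0.013, 0, 1], [0, 0, 0, 0, 0, 0, 1]]}}

```text
time: 5.65
tcp_pos: [0.5526, 0.0643, 0.0571]
ee_rot: [0.904, 3.006, 0.013]
wrist_force: [6.7, 11.7, -4.7]
width: 0.002
finger_force: 5.5
```

>>> {"fn": "step_arm", "kwargs": {"targets": [[0, 0, 0, 0, -0.013, 0, 1], [0, 0, 0, 0, 0, 0, 1]]}}

```text
time: 5.85
tcp_pos: [0.5524, 0.0639, 0.0574]
ee_rot: [0.905, 3.004, 0.017]
wrist_force: [10.3, 16.4, -5.5]
width: 0.003
finger_force: 7.8
```

```bash
python3 -c "
from h import *
lst()
im,d,P=cloud('side')
cv2.imwrite('pics/s2.png',cv2.resize(im[150:260,220:360],None,fx=5,fy=5,interpolation=cv2.INTER_CUBIC))"
```

```text
tcp in lamp mm [-93.5   0.6] z 0.0574 F [10.3 16.4 -5.5] t 5.85
```

View pics/s2.png

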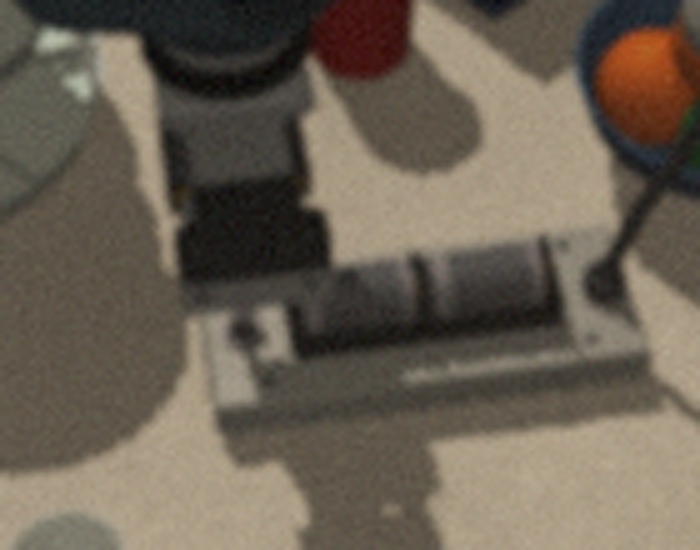

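The lever now leans towards -y, and the force rose sharply to about 20 N, which means it's at the stop. I'll retreat, open the gripper, and move above seat A.

>>> {"fn": "step_arm", "kwargs": {"targets": [[0, 0, 0, 0, 0.05, 0, 1], [0, 0, 0, 0, 0.08, 0, 1], [0, 0, 0, 0, 0.05, -0.1, 1], [0, 0, 0, 0, 0, -0.25, 1], [0, 0, 0, 0, 0, -0.3, 0.0], [0, 0, 0, 0, 0, -0.3, -0.36], [0, 0, 0, -0.13, -0.06, -0.2, -0.36], [0, 0, 0, -0.13, -0.06, 0, -0.36], [0, 0, 0, -0.13, -0.05, 0, -0.36], [0, 0, 0, 0, 0, 0, -0.36], [0, 0, 0, 0, 0, 0, -0.36]], "force": 35}}

```text
time: 7.0
tcp_pos: [0.5989, 0.0286, 0.2273]
ee_rot: [-0.903, -3.005, -0.001]
wrist_force: [-0.1, 0.2, -0.1]
width: 0.563
finger_force: 0.0
```

```bash
python3 - <<'E'
from h import *
lst(); rel(np.append(lamp(-.0345,0),.037),YL)
im,d,P=cloud('wrist')
A=P.reshape(-1,3);A=A[~np.isnan(A).any(1)]
c,s=np.cos(LA),np.sin(LA); l=(A[:,:2]-L0)@np.array([[c,-s],[s,c]])*1000; z=A[:,2]*1000
for a in range(40,85,5):
    k=(z>=a)&(z<a+5)&(abs(l[:,0]+94)<12)&(abs(l[:,1])<35)
    if k.sum(): print(a,k.sum(),l[k].mean(0).round(1))
for lo,hi in((-62,-8),(-55,-20)):
  k=(l[:,0]>lo)&(l[:,0]<hi)&(abs(l[:,1])<25)&(z>58)&(z<75)
  if k.sum(): print('cell a',k.sum(),l[k].min(0).round(1),l[k].max(0).round(1),np.percentile(l[k][:,1],[5,50,95]).round(1),z[k].max())
k=(abs(l[:,0])<125)&(abs(l[:,1])<55)&(z>20)&(z<33); print('base y',np.percentile(l[k][:,1],[1,99]).round(1),'x',np.percentile(l[k][:,0],[1,99]).round(1))
k=(abs(l[:,0])<60)&(abs(l[:,1])<50)&(z>20)&(z<33); print('base y',np.percentile(l[k][:,1],[1,99]).round(1))
E
```

```text
tcp in lamp mm [-35.4  -3.3] z 0.2273 F [-0.1  0.2 -0.1] t 7.0
turn units [-0.002 -0.028 -0.006]
shift units [-0.006  0.022  1.268] rows>= 4.0 F [-0.1  0.2 -0.1] t 7.0 w 52.9 tcp [0.5989 0.0286 0.2273]
40 20 [-94.4  -0.1]
45 19 [-94.8  -2.4]
50 21 [-94.6  -5.1]
55 18 [-94.9  -7.3]
60 20 [-94.7  -9.2]
65 30 [-94.9 -12.7]
70 98 [-94.6 -16.1]
cell a 1516 [-62.  -14.4] [-8. 15.] [-12.2   0.4  12.4] 67.22511633900955
cell a 977 [-55.  -13.3] [-20.   14.4] [-12.1   0.5  12.3] 67.0580979081202
base y [-43.9  44.4] x [-114.3  110.5]
base y [-43.9  44.6]
```

Lever points run from y = 0 at the pivot to -16 mm at the tip, so the switch is fully off. Next I'll descend on cell A.

>>> {"fn": "step_arm", "kwargs": {"targets": [[0, -0.014, 0, -0.003, 0.012, 0.3, -0.36], [0, -0.014, 0, -0.003, 0.012, 0.3, -0.36], [0, 0, 0, 0, 0, 0.3, -0.36], [0, 0, 0, 0, 0, 0.2, -0.36], [0, 0, 0, 0, 0, 0.1, -0.36], [0, 0, 0, 0, 0, 0.068, -0.36], [0, 0, 0, 0, 0, 0, -0.36]]}}

```text
time: 7.75
tcp_pos: [0.6027, 0.0318, 0.0388]
ee_rot: [0.901, 3.006, 0.0]
wrist_force: [-0.7, -0.1, -0.1]
width: 0.679
finger_force: 0.0
```

```bash
python3 -c "
from h import *
lst(); rel(np.append(lamp(-.0345,0.0003),.037),YL)"
```

```text
tcp in lamp mm [-33.9   1.4] z 0.0388 F [-0.7 -0.1 -0.1] t 7.75
turn units [0.006 0.019 0.003]
shift units [ 0.004 -0.007  0.012] rows>= 1.0 F [-0.7 -0.1 -0.1] t 7.75 w 63.8 tcp [0.6027 0.0318 0.0388]
```

>>> {"fn": "step_arm", "kwargs": {"targets": [[0, 0.01, 0, 0, -0.005, 0.008, 0.3], [0, 0, 0, 0, 0, 0, 1], [0, 0, 0, 0, 0, 0, 1], [0, 0, 0, 0, 0, 0, 1], [0, 0, 0, 0, 0, -0.05, 1], [0, 0, 0, 0, 0, -0.1, 1], [0, 0, 0, 0, 0, -0.2, 1], [0, 0, 0, 0, 0, -0.25, 1], [0, 0, 0, 0, 0, -0.25, 1], [0, 0, 0, 0, 0, -0.25, 1], [0, 0, 0, 0, 0, 0, 1]], "force": 35}}

```text
time: 8.85
tcp_pos: [0.6059, 0.0305, 0.2114]
ee_rot: [0.898, 2.994, 0.004]
wrist_force: [-0.0, 1.0, -1.2]
width: 0.354
finger_force: 35.0
```

```bash
cat >> h.py <<'E'
B0=np.array([.502,-.3047]); BA=np.radians(-19.); YB=np.pi+BA
def bas(x,y): c,s=np.cos(BA),np.sin(BA); return B0+[c*x-s*y,s*x+c*y]
E
python3 -c "
from h import *
lst(); print(monitor.state()['finger_force']);rel(np.append(bas(-.045,-.025),.2),YB)"
```

```text
tcp in lamp mm [-30.5   2.1] z 0.2114 F [-0.   1.  -1.2] t 8.85
34.99955356121063
turn units [ 0.037  0.103 -1.674]
shift units [ 0.228 -2.505  0.076] rows>= 8.0 F [-0.   1.  -1.2] t 8.85 w 33.2 tcp [0.6059 0.0305 0.2114]
```

>>> {"fn": "step_arm", "kwargs": {"targets": [[0, 0.03, -0.56, 0, 0, 0, 1], [0, 0.03, -0.56, 0, 0, 0, 1], [0, 0.03, -0.554, 0, 0, 0, 1], [0, 0, 0, 0.025, -0.278, 0, 1], [0, 0, 0, 0.025, -0.278, 0, 1], [0, 0, 0, 0.025, -0.278, 0, 1], [0, 0, 0, 0.025, -0.278, 0, 1], [0, 0, 0, 0.025, -0.278, 0, 1], [0, 0, 0, 0.025, -0.278, 0, 1], [0, 0, 0, 0.025, -0.278, 0, 1], [0, 0, 0, 0.025, -0.278, 0, 1], [0, 0, 0, 0.025, -0.278, 0, 1]]}}

```text
time: 10.05
tcp_pos: [0.4467, -0.314, 0.2019]
ee_rot: [-0.517, -3.088, -0.008]
wrist_force: [0.2, -0.1, -1.1]
width: 0.355
finger_force: 35.0
```

```bash
python3 -c "
from h import *
im,d,P=cloud('wrist'); cv2.imwrite('pics/w3.png',im)
print(monitor.state()['finger_force']);rel(np.append(bas(-.045,-.025),.02),YB)
A=P.reshape(-1,3);A=A[~np.isnan(A).any(1)]
q=A[(abs(A[:,2]-.085)<.01)&(np.hypot(*(A[:,:2]-B0).T)<.13)]; print(len(q),cv2.minAreaRect((q[:,:2]*1000).astype(np.float32)))
"
```

```text
34.99784052371979
turn units [-0.007 -0.078 -0.03 ]
shift units [-0.031  0.049  1.214] rows>= 4.0 F [-1.6 -3.9 -1.5] t 10.1 w 33.2 tcp [ 0.4445 -0.3191  0.202 ]
2885 ((501.0960998535156, -303.9707336425781), (141.7116241455078, 200.9876708984375), 71.05783081054688)
```

View pics/w3.png

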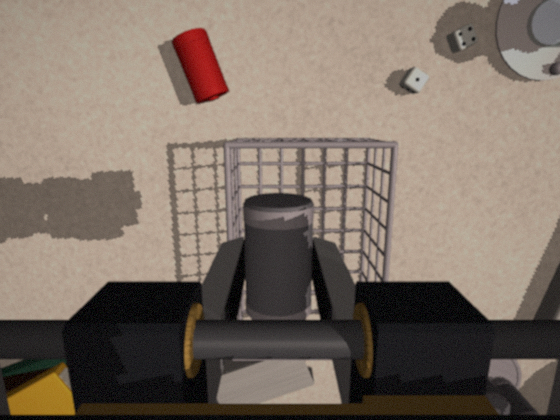

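The cell is held square over the basket. The red look-alike at (200,65) is outside it and clear. I'll lower the cell inside and release.

>>> {"fn": "step_arm", "kwargs": {"targets": [[0, -0.04, -0.015, -0.015, 0.025, 0, 1], [0, -0.04, -0.015, -0.015, 0.025, 0.1, 1], [0, 0, 0, 0, 0, 0.25, 1], [0, 0, 0, 0, 0, 0.25, 1], [0, 0, 0, 0, 0, 0.25, 1], [0, 0, 0, 0, 0, 0.2, 1], [0, 0, 0, 0, 0, 0.1, 1], [0, 0, 0, 0, 0, 0.064, 1], [0, 0, 0, 0, 0, 0, 1]]}}

```text
time: 11.0
tcp_pos: [0.4551, -0.3063, 0.0199]
ee_rot: [0.511, 3.099, 0.005]
wrist_force: [0.0, -0.2, -0.3]
width: 0.352
finger_force: 35.0
```

```bash
python3 -c "
from h import *
print(monitor.state()['finger_force']);rel(np.append(bas(-.045,-.025),.02),YB)"
```

```text
34.99955892562866
turn units [0.021 0.003 0.034]
shift units [ 0.008 -0.055 -0.   ] rows>= 1.0 F [ 0.  -0.2 -0.3] t 11.0 w 33.1 tcp [ 0.4551 -0.3063  0.0199]
```

>>> {"fn": "step_arm", "kwargs": {"targets": [[0, 0, 0, 0, -0.03, 0, 1], [0, 0, 0, 0, -0.025, 0, 1], [0, 0, 0, 0, 0, 0, 1], [0, 0, 0, 0, 0, 0, 0.04], [0, 0, 0, 0, 0, 0, 0.04], [0, 0, 0, 0, 0, 0, 0.04], [0, 0, 0, 0, 0, -0.05, 0.04], [0, 0, 0, 0, 0, -0.2, 0.04], [0, 0, 0, 0, 0, -0.3, 0.04], [0, 0, 0, 0, 0, -0.33, 0.04], [0, 0, 0, 0, 0, -0.33, 0.04], [0, 0, 0, 0, 0, 0, 0.04]]}}

```text
time: 12.2
tcp_pos: [0.4553, -0.3184, 0.2112]
ee_rot: [0.509, 3.086, -0.011]
wrist_force: [0.6, -0.7, 0.7]
width: 0.48
finger_force: 0.0
```

```bash
python3 -c "
from h import *
im,d,P=cloud('wrist'); cv2.imwrite('pics/w4.png',im)
A=P.reshape(-1,3);A=A[~np.isnan(A).any(1)]
q=A[(abs(A[:,2]-.085)<.01)&(np.hypot(*(A[:,:2]-B0).T)<.13)]; print(len(q),cv2.minAreaRect((q[:,:2]*1000).astype(np.float32)))
c,s=np.cos(BA),np.sin(BA);l=(A[:,:2]-B0)@np.array([[c,-s],[s,c]])
k=(abs(l[:,0])<.09)&(abs(l[:,1])<.06)&(A[:,2]>.025)&(A[:,2]<.06);print('cell in basket',k.sum(),cv2.minAreaRect((l[k]*1000).astype(np.float32)),A[k][:,2].max())
rel(np.append(lamp(.0345,.0),.23),YL)"
```

```text
3287 ((490.5308837890625, -300.21197509765625), (141.72235107421875, 179.35617065429688), 71.26786804199219)
cell in basket 1878 ((-45.16448974609375, -25.762287139892578), (59.516483306884766, 32.33918380737305), 0.9121407866477966) 0.03990336216385246
turn units [-0.004  0.066  1.707]
shift units [-0.004  2.478 -0.153] rows>= 8.0 F [-0.1  0.  -0.3] t 12.25 w 45.1 tcp [ 0.4539 -0.317   0.2071]
```

Cell A lies at (-45,-26) mm in the basket with its top at 40 mm. Next is cell B.

>>> {"fn": "step_arm", "kwargs": {"targets": [[0, 0.02, 0.57, 0, 0, 0, -0.36], [0, 0.02, 0.57, 0, 0, -0.05, -0.36], [0, 0.02, 0.567, 0, 0, -0.05, -0.36], [0, 0, 0, 0, 0.275, -0.05, -0.36], [0, 0, 0, 0, 0.275, 0, -0.36], [0, 0, 0, 0, 0.275, 0, -0.36], [0, 0, 0, 0, 0.275, 0, -0.36], [0, 0, 0, 0, 0.275, 0, -0.36], [0, 0, 0, 0, 0.275, 0, -0.36], [0, 0, 0, 0, 0.275, 0, -0.36], [0, 0, 0, 0, 0.275, 0, -0.36], [0, 0, 0, 0, 0.275, 0, -0.36]]}}

```text
time: 13.45
tcp_pos: [0.6563, -0.0036, 0.2229]
ee_rot: [-0.9, -2.999, -0.005]
wrist_force: [0.3, -0.8, 0.8]
width: 0.675
finger_force: 0.0
```

>>> {"fn": "step_arm", "kwargs": {"targets": [[0, 0, 0, 0, 0, 0, -0.36], [0, 0, 0, 0, 0, 0, -0.36]]}}

```text
time: 13.65
tcp_pos: [0.6558, -0.0046, 0.223]
ee_rot: [-0.898, -3.0, -0.005]
wrist_force: [0.5, 0.2, -0.1]
width: 0.68
finger_force: 0.0
```

```bash
python3 - <<'E'
from h import *
lst(); rel(np.append(lamp(.0345,0.0003),.037),YL)
im,d,P=cloud('wrist')
A=P.reshape(-1,3);A=A[~np.isnan(A).any(1)]
c,s=np.cos(LA),np.sin(LA); l=(A[:,:2]-L0)@np.array([[c,-s],[s,c]])*1000; z=A[:,2]*1000
k=(l[:,0]>5)&(l[:,0]<63)&(abs(l[:,1])<25)&(z>58)&(z<75)
print('cell b',k.sum(),l[k].min(0).round(1),l[k].max(0).round(1),np.percentile(l[k][:,1],[5,50,95]).round(1),z[k].max())
E
```

```text
tcp in lamp mm [30.4  0.4] z 0.223 F [ 0.5  0.2 -0.1] t 13.65
turn units [ 0.    -0.073  0.009]
shift units [-0.027 -0.     1.24 ] rows>= 4.0 F [ 0.5  0.2 -0.1] t 13.65 w 63.9 tcp [ 0.6558 -0.0046  0.223 ]
cell b 1634 [  5.  -14.1] [62.3 14.7] [-12.3   0.3  12.7] 66.82781437157217
```

>>> {"fn": "step_arm", "kwargs": {"targets": [[0, -0.036, 0.005, -0.013, 0, 0.3, -0.36], [0, -0.036, 0.004, -0.014, 0, 0.3, -0.36], [0, 0, 0, 0, 0, 0.3, -0.36], [0, 0, 0, 0, 0, 0.18, -0.36], [0, 0, 0, 0, 0, 0.1, -0.36], [0, 0, 0, 0, 0, 0.05, -0.36], [0, 0, 0, 0, 0, 0, -0.36]]}}

```text
time: 14.4
tcp_pos: [0.6598, -0.0078, 0.0405]
ee_rot: [0.906, 3.005, 0.001]
wrist_force: [-0.7, 0.4, 0.8]
width: 0.676
finger_force: 0.0
```

```bash
python3 -c "
from h import *
lst(); rel(np.append(lamp(.0345,0.0003),.037),YL)"
```

```text
tcp in lamp mm [35.6 -0.2] z 0.0405 F [-0.7  0.4  0.8] t 14.4
turn units [ 0.01   0.017 -0.017]
shift units [0.007 0.003 0.023] rows>= 1.0 F [-0.7  0.4  0.8] t 14.4 w 63.6 tcp [ 0.6598 -0.0078  0.0405]
```

>>> {"fn": "step_arm", "kwargs": {"targets": [[0, 0, 0, 0.005, 0, 0.02, 0.2], [0, 0, 0, 0, 0, 0, 1], [0, 0, 0, 0, 0, 0, 1], [0, 0, 0, 0, 0, 0, 1], [0, 0, 0, 0, 0, -0.05, 1], [0, 0, 0, 0, 0, -0.1, 1], [0, 0, 0, 0, 0, -0.2, 1], [0, 0, 0, 0, 0, -0.25, 1], [0, 0, 0, 0, 0, -0.25, 1], [0, 0, 0, 0, 0, -0.25, 1], [0, 0, 0, 0, 0, -0.1, 1], [0, 0, 0, 0, 0, 0, 1]], "force": 35}}

```text
time: 15.6
tcp_pos: [0.6602, -0.007, 0.2212]
ee_rot: [0.902, 3.0, 0.002]
wrist_force: [0.2, -0.6, -1.6]
width: 0.35
finger_force: 35.0
```

```bash
python3 -c "
from h import *
lst(); print(monitor.state()['finger_force']);rel(np.append(bas(.045,-.025),.2),YB)"
```

```text
tcp in lamp mm [35.5  0.8] z 0.2212 F [ 0.2 -0.6 -1.6] t 15.6
34.99949276447296
turn units [ 0.02   0.059 -1.686]
shift units [ 0.051 -2.387  0.141] rows>= 8.0 F [ 0.2 -0.6 -1.6] t 15.6 w 32.9 tcp [ 0.6602 -0.007   0.2212]
```

>>> {"fn": "step_arm", "kwargs": {"targets": [[0, 0.02, -0.565, 0, 0, 0, 1], [0, 0.02, -0.565, 0, 0, 0, 1], [0, 0.02, -0.556, 0, 0, 0, 1], [0, 0, 0, 0.006, -0.265, 0.015, 1], [0, 0, 0, 0.006, -0.265, 0.015, 1], [0, 0, 0, 0.006, -0.265, 0.015, 1], [0, 0, 0, 0.006, -0.265, 0.015, 1], [0, 0, 0, 0.006, -0.265, 0.015, 1], [0, 0, 0, 0.006, -0.265, 0.015, 1], [0, 0, 0, 0.006, -0.265, 0.015, 1], [0, 0, 0, 0.006, -0.265, 0.015, 1], [0, 0, 0, 0.003, -0.265, 0.015, 1]]}}

```text
time: 16.8
tcp_pos: [0.5329, -0.3429, 0.1934]
ee_rot: [-0.517, -3.089, -0.009]
wrist_force: [-0.2, -0.5, -1.7]
width: 0.352
finger_force: 35.0
```

>>> {"fn": "step_arm", "kwargs": {"targets": [[0, 0, 0, 0, 0, 0, 1], [0, 0, 0, 0, 0, 0, 1]]}}

```text
time: 17.0
tcp_pos: [0.5336, -0.3421, 0.1939]
ee_rot: [-0.52, -3.089, -0.009]
wrist_force: [0.7, 0.4, -1.1]
width: 0.351
finger_force: 35.0
```

```bash
python3 -c "
from h import *
print(monitor.state()['finger_force']);rel(np.append(bas(.045,-.025),.02),YB)"
```

```text
34.99956429004669
turn units [ 0.029 -0.065 -0.012]
shift units [-0.02   0.     1.159] rows>= 4.0 F [ 0.7  0.4 -1.1] t 17.0 w 33.0 tcp [ 0.5336 -0.3421  0.1939]
```

>>> {"fn": "step_arm", "kwargs": {"targets": [[0.015, -0.033, 0, -0.01, 0, 0.2, 1], [0.015, -0.033, 0, -0.01, 0, 0.25, 1], [0, 0, 0, 0, 0, 0.25, 1], [0, 0, 0, 0, 0, 0.2, 1], [0, 0, 0, 0, 0, 0.15, 1], [0, 0, 0, 0, 0, 0.1, 1], [0, 0, 0, 0, 0, 0, 1], [0, 0, 0, 0, 0, 0, 1]]}}

```text
time: 17.8
tcp_pos: [0.5384, -0.3433, 0.0245]
ee_rot: [0.517, 3.095, -0.005]
wrist_force: [-0.5, -0.4, -0.2]
width: 0.355
finger_force: 35.0
```

```bash
python3 -c "
from h import *
print(monitor.state()['finger_force']);rel(np.append(bas(.045,-.025),.02),YB)"
```

```text
34.999505281448364
turn units [-0.017  0.029  0.005]
shift units [ 0.013 -0.002  0.03 ] rows>= 1.0 F [-0.5 -0.4 -0.2] t 17.8 w 33.4 tcp [ 0.5384 -0.3433  0.0245]
```

>>> {"fn": "step_arm", "kwargs": {"targets": [[0, 0.015, 0, 0, 0, 0.03, 1], [0, 0, 0, 0, 0, 0, 1], [0, 0, 0, 0, 0, 0, 0.04], [0, 0, 0, 0, 0, 0, 0.04], [0, 0, 0, 0, 0, 0, 0.04], [0, 0, 0, 0, 0, -0.05, 0.04], [0, 0, 0, 0, 0, -0.2, 0.04], [0, 0, 0, 0, 0, -0.33, 0.04], [0, 0, 0, 0, 0, -0.33, 0.04], [0, 0, 0, 0, 0, -0.33, 0.04], [0, 0, 0, 0, 0, -0.33, 0.04], [0, 0, 0, 0, 0, -0.33, 0.04]]}}

```text
time: 19.0
tcp_pos: [0.5373, -0.3426, 0.3075]
ee_rot: [0.518, 3.096, -0.005]
wrist_force: [0.9, -1.1, -0.4]
width: 0.483
finger_force: 0.0
```

>>> {"fn": "step_arm", "kwargs": {"targets": [[0, 0, 0, 0, 0, -0.33, 0.04], [0, 0, 0, 0, 0, 0, -0.36], [0, 0, 0, 0, 0, 0, -0.36]]}}

```text
time: 19.3
tcp_pos: [0.5379, -0.343, 0.3562]
ee_rot: [0.518, 3.094, -0.007]
wrist_force: [0.7, 1.2, -0.8]
width: 0.614
finger_force: 0.0
```

```bash
cat >> h.py <<'E'
def inb(P):
    A=P.reshape(-1,3);A=A[~np.isnan(A).any(1)]
    c,s=np.cos(BA),np.sin(BA);l=(A[:,:2]-B0)@np.array([[c,-s],[s,c]])*1000;z=A[:,2]
    for sg in(-1,1):
        k=(sg*l[:,0]<88)&(sg*l[:,0]>3)&(abs(l[:,1])<60)&(z>.025)&(z<.06);print('in basket',k.sum(),cv2.minAreaRect((l[k]).astype(np.float32)) if k.sum() else 0)
    q=l[(abs(z-.087)<.005)&(abs(l[:,0])<115)&(abs(l[:,1])<85)]; print('rim',cv2.minAreaRect(q.astype(np.float32)))
E
python3 -c "
from h import *
im,d,P=cloud('wrist'); inb(P)
rel(np.append([.532,.3255],.34),np.radians(146))"
```

```text
in basket 1129 ((-44.175018310546875, -26.196334838867188), (60.334754943847656, 32.924659729003906), 0.3980931341648102)
in basket 985 ((45.21092987060547, -25.091089248657227), (59.85895538330078, 32.22521209716797), 0.5004931688308716)
rim ((-1.4114456176757812, 0.5866012573242188), (200.80117797851562, 141.7814178466797), 0.20303499698638916)
turn units [-0.013  0.01   1.745]
shift units [2.52  3.672 0.091] rows>= 14.0 F [ 0.3  0.9 -1. ] t 19.35 w 61.0 tcp [ 0.5373 -0.3425  0.3536]
```

>>> {"fn": "step_arm", "kwargs": {"targets": [[0, 0, 0.58, 0, 0, 0, -0.36], [0, 0, 0.58, 0, 0, 0, -0.36], [0, 0, 0.58, 0, 0, 0, -0.36], [0, 0, 0, 0.15, 0.22, 0, -0.36], [0, 0, 0, 0.15, 0.22, 0, -0.36], [0, 0, 0, 0.15, 0.22, 0, -0.36], [0, 0, 0, 0.15, 0.22, 0, -0.36], [0, 0, 0, 0.15, 0.22, 0, -0.36], [0, 0, 0, 0.15, 0.22, 0, -0.36], [0, 0, 0, 0.15, 0.22, 0, -0.36], [0, 0, 0, 0.15, 0.22, 0, -0.36], [0, 0, 0, 0.15, 0.22, 0, -0.36]]}}

```text
time: 20.55
tcp_pos: [0.5342, 0.0184, 0.3502]
ee_rot: [-0.917, -3.002, 0.005]
wrist_force: [0.8, 0.5, -0.1]
width: 0.679
finger_force: 0.0
```

>>> {"fn": "step_arm", "kwargs": {"targets": [[0, 0, 0, 0.15, 0.22, 0, -0.36], [0, 0, 0, 0.15, 0.22, 0, -0.36], [0, 0, 0, 0.15, 0.22, 0, -0.36], [0, 0, 0, 0.15, 0.22, 0, -0.36], [0, 0, 0, 0.15, 0.22, 0, -0.36], [0, 0, 0, 0.15, 0.22, 0, -0.36], [0, 0, 0, 0.15, 0.22, 0, -0.36], [0, 0, 0, 0.07, 0.15, 0, -0.36], [0, 0, 0, 0, 0, 0, -0.36], [0, 0, 0, 0, 0, 0, -0.36]]}}

```text
time: 21.55
tcp_pos: [0.537, 0.3205, 0.3497]
ee_rot: [-0.916, -3.004, 0.009]
wrist_force: [-1.2, 0.1, -0.0]
width: 0.683
finger_force: 0.0
```

```bash
python3 -c "
from h import *
s=monitor.state()
im,d,P=cloud('wrist'); cv2.imwrite('pics/w5.png',im)
A=P.reshape(-1,3);A=A[~np.isnan(A).any(1)];z=A[:,2]
n=np.hypot(A[:,0]-.52,A[:,1]-.322)<.07
for lo in(.196,.207,.213):
  q=A[n&(z>lo)&(z<.23)];print(len(q),cv2.minAreaRect((q[:,:2]*1000).astype(np.float32)),q[:,2].max(), np.percentile(q[:,2],95))
q=A[(np.hypot(A[:,0]-.52,A[:,1]-.322)<.1)&(z>.199)&(z<.207)];print('rim',cv2.minAreaRect((q[:,:2]*1000).astype(np.float32)))
rel(np.append([.532,.3255],.192),np.radians(146))"
```

```text
2501 ((531.3413696289062, 328.3408203125), (34.348941802978516, 59.363136291503906), 57.72779846191406) 0.22282357490242993 0.22046091984878038
2426 ((531.291015625, 328.2445373535156), (33.32746505737305, 59.39677047729492), 57.570045471191406) 0.22282357490242993 0.22049702785996417
2040 ((531.1314086914062, 328.02740478515625), (28.905136108398438, 59.33930969238281), 57.86580276489258) 0.22282357490242993 0.22057193104492406
rim ((519.0275268554688, 322.62164306640625), (174.62875366210938, 174.12258911132812), 6.092474937438965)
turn units [-0.032  0.005  0.002]
shift units [0.05  0.011 1.055] rows>= 4.0 F [-0.5 -0.6 -0.2] t 21.6 w 64.1 tcp [0.5373 0.32   0.3503]
```

View pics/w5.png

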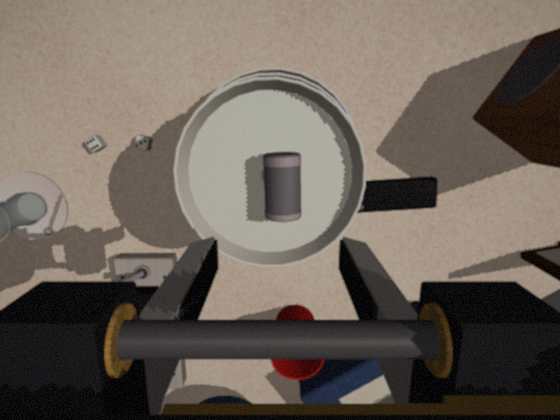

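One grey cell lies in the dish at (283,187). Its axis is about 147.7°, its top is at 221 mm and its size matches, so it's cell C. I'll descend on it.

```bash
python3 -c "
from h import *
rel(np.append([.5314,.3278],.194),np.radians(147.6))"
```

```text
turn units [-0.032  0.004 -0.184]
shift units [0.061 0.023 1.042] rows>= 4.0 F [-0.5 -0.6 -0.2] t 21.6 w 64.1 tcp [0.5373 0.32   0.3503]
```

>>> {"fn": "step_arm", "kwargs": {"targets": [[-0.015, 0, -0.092, 0.03, 0.012, 0, -0.36], [-0.015, 0, -0.092, 0.03, 0.011, 0.2, -0.36], [0, 0, 0, 0, 0, 0.25, -0.36], [0, 0, 0, 0, 0, 0.22, -0.36], [0, 0, 0, 0, 0, 0.15, -0.36], [0, 0, 0, 0, 0, 0.1, -0.36], [0, 0, 0, 0, 0, 0.06, -0.36], [0, 0, 0, 0, 0, 0, -0.36], [0, 0, 0, 0, 0, 0, -0.36]]}}

```text
time: 22.5
tcp_pos: [0.5333, 0.3289, 0.2065]
ee_rot: [0.875, 3.013, 0.005]
wrist_force: [-0.3, 0.3, 0.4]
width: 0.678
finger_force: 0.0
```

```bash
python3 -c "
from h import *
rel(np.append([.5314,.3278],.194),np.radians(147.6))"
```

```text
turn units [0.028 0.024 0.002]
shift units [ 0.007 -0.013  0.083] rows>= 1.0 F [-0.3  0.3  0.4] t 22.5 w 63.8 tcp [0.5333 0.3289 0.2065]
```

>>> {"fn": "step_arm", "kwargs": {"targets": [[0.014, 0.01, 0, 0.005, -0.013, 0.04, -0.36], [0.014, 0.01, 0, 0, 0, 0.035, -0.36], [0, 0, 0, 0, 0, 0, -0.36]]}}

```text
time: 22.8
tcp_pos: [0.5306, 0.3273, 0.1931]
ee_rot: [-0.875, -3.015, 0.003]
wrist_force: [-0.9, -0.5, 0.0]
width: 0.68
finger_force: 0.0
```

```bash
python3 -c "
from h import *
rel(np.append([.5314,.3278],.194),np.radians(147.6))"
```

```text
turn units [-0.018 -0.01   0.003]
shift units [-0.003  0.006 -0.006] rows>= 1.0 F [-0.9 -0.5  0. ] t 22.8 w 63.9 tcp [0.5306 0.3273 0.1931]
```

>>> {"fn": "step_arm", "kwargs": {"targets": [[0, 0, 0, 0, 0.004, -0.003, 0.1], [0, 0, 0, 0, 0, 0, 0.3], [0, 0, 0, 0, 0, 0, 1], [0, 0, 0, 0, 0, 0, 1], [0, 0, 0, 0, 0, 0, 1], [0, 0, 0, 0, 0, -0.05, 1], [0, 0, 0, 0, 0, -0.1, 1], [0, 0, 0, 0, 0, -0.2, 1], [0, 0, 0, 0, 0, -0.25, 1], [0, 0, 0, 0, 0, -0.25, 1], [0, 0, 0, 0, 0, -0.15, 1], [0, 0, 0, 0, 0, 0, 1]], "force": 35}}

```text
time: 24.0
tcp_pos: [0.5331, 0.3289, 0.3505]
ee_rot: [0.874, 3.011, 0.007]
wrist_force: [-0.4, -0.4, -0.6]
width: 0.354
finger_force: 35.0
```

```bash
python3 -c "
from h import *
print(monitor.state()['finger_force']);rel(np.append(bas(0,.03),.35),YB)"
```

```text
34.99937295913696
turn units [ 0.037  0.038 -1.556]
shift units [-1.179e+00 -3.861e+00  3.000e-03] rows>= 13.0 F [-0.4 -0.4 -0.6] t 24.0 w 33.3 tcp [0.5331 0.3289 0.3505]
```

>>> {"fn": "step_arm", "kwargs": {"targets": [[0, 0.01, -0.52, 0, 0, 0, 1], [0, 0.01, -0.52, 0, 0, 0, 1], [0, 0.01, -0.516, 0, 0, 0, 1], [0, 0, 0, -0.07, -0.227, 0, 1], [0, 0, 0, -0.07, -0.227, 0, 1], [0, 0, 0, -0.07, -0.227, 0, 1], [0, 0, 0, -0.07, -0.227, 0, 1], [0, 0, 0, -0.07, -0.227, 0, 1], [0, 0, 0, -0.07, -0.227, 0, 1], [0, 0, 0, -0.07, -0.227, 0, 1], [0, 0, 0, -0.07, -0.227, 0, 1], [0, 0, 0, -0.07, -0.227, 0, 1]]}}

```text
time: 25.2
tcp_pos: [0.5202, 0.0064, 0.3426]
ee_rot: [-0.517, -3.091, -0.0]
wrist_force: [0.2, 0.2, -1.7]
width: 0.354
finger_force: 35.0
```

>>> {"fn": "step_arm", "kwargs": {"targets": [[0, 0, 0, -0.07, -0.227, 0, 1], [0, 0, 0, -0.07, -0.227, 0, 1], [0, 0, 0, -0.07, -0.227, 0, 1], [0, 0, 0, -0.07, -0.227, 0, 1], [0, 0, 0, -0.07, -0.227, 0, 1], [0, 0, 0, -0.07, -0.227, 0, 1], [0, 0, 0, -0.07, -0.227, 0, 1], [0, 0, 0, -0.06, -0.227, 0, 1], [0, 0, 0, 0, 0, 0.3, 1], [0, 0, 0, 0, 0, 0.3, 1], [0, 0, 0, 0, 0, 0.3, 1], [0, 0, 0, 0, 0, 0, 1]]}}

```text
time: 26.4
tcp_pos: [0.5052, -0.2733, 0.2001]
ee_rot: [-0.516, -3.079, -0.013]
wrist_force: [-0.4, -0.3, -1.5]
width: 0.354
finger_force: 35.0
```

```bash
python3 -c "
from h import *
print(monitor.state()['finger_force']);rel(np.append(bas(0,.027),.022),YB)
im,d,P=cloud('wrist'); inb(P)"
```

```text
34.99930500984192
turn units [ 0.032 -0.139 -0.003]
shift units [-0.048 -0.025  1.188] rows>= 4.0 F [-0.4 -0.3 -1.5] t 26.4 w 33.3 tcp [ 0.5052 -0.2733  0.2001]
in basket 2093 ((-44.016822814941406, -25.69716453552246), (61.22460174560547, 32.92550277709961), 0.7246385216712952)
in basket 1040 ((43.720333099365234, -24.555452346801758), (57.89271926879883, 33.54161834716797), 0.5407571196556091)
rim ((-2.8832550048828125, 0.5610122680664062), (198.10885620117188, 141.66677856445312), 0.19719474017620087)
```

>>> {"fn": "step_arm", "kwargs": {"targets": [[0.015, -0.07, 0, -0.024, -0.012, 0.15, 1], [0.015, -0.07, 0, -0.024, -0.013, 0.2, 1], [0, 0, 0, 0, 0, 0.25, 1], [0, 0, 0, 0, 0, 0.2, 1], [0, 0, 0, 0, 0, 0.15, 1], [0, 0, 0, 0, 0, 0.1, 1], [0, 0, 0, 0, 0, 0.05, 1], [0, 0, 0, 0, 0, 0, 1]]}}

```text
time: 27.25
tcp_pos: [0.5172, -0.2842, 0.0446]
ee_rot: [0.516, 3.084, -0.013]
wrist_force: [0.1, 0.2, -1.7]
width: 0.353
finger_force: 35.0
```

```bash
python3 -c "
from h import *
print(monitor.state()['finger_force']);rel(np.append(bas(0,.027),.022),YB)"
```

```text
34.99938726425171
turn units [-0.038  0.108  0.   ]
shift units [0.051 0.018 0.151] rows>= 1.0 F [ 0.1  0.2 -1.7] t 27.25 w 33.2 tcp [ 0.5172 -0.2842  0.0446]
```

>>> {"fn": "step_arm", "kwargs": {"targets": [[-0.015, 0.04, 0, 0.02, 0.01, 0.05, 1], [-0.01, 0.02, 0, 0.02, 0.008, 0.05, 1], [0, 0, 0, 0, 0, 0.04, 1], [0, 0, 0, 0, 0, 0, 1], [0, 0, 0, 0, 0, 0, 1]]}}

```text
time: 27.75
tcp_pos: [0.512, -0.2794, 0.0227]
ee_rot: [0.518, 3.093, -0.004]
wrist_force: [-0.0, -0.4, -1.0]
width: 0.354
finger_force: 35.0
```

```bash
python3 -c "
from h import *
print(monitor.state()['finger_force']);rel(np.append(bas(0,.027),.022),YB)"
```

```text
34.99928176403046
turn units [-0.011  0.042 -0.   ]
shift units [ 0.008 -0.001  0.005] rows>= 1.0 F [-0.  -0.4 -1. ] t 27.75 w 33.3 tcp [ 0.512  -0.2794  0.0227]
```

>>> {"fn": "step_arm", "kwargs": {"targets": [[0, 0, 0, 0, 0, 0.01, 1], [0, 0, 0, 0, 0, 0, 0.12], [0, 0, 0, 0, 0, 0, 0.12], [0, 0, 0, 0, 0, 0, 0.12], [0, 0, 0, 0, 0, -0.05, 0.12], [0, 0, 0, 0, 0, -0.2, 0.12], [0, 0, 0, 0, 0, -0.33, 0.12], [0, 0, 0, 0, 0, -0.33, 0.12], [0, 0, 0, 0, 0, -0.33, 0.12], [0, 0, 0, 0, 0, -0.33, 0.12], [0, 0, 0, 0, 0, 0, 0.12], [0, 0, 0, 0, 0, 0, 0.12]]}}

```text
time: 28.95
tcp_pos: [0.5113, -0.279, 0.2589]
ee_rot: [0.517, 3.089, -0.007]
wrist_force: [0.1, 0.7, -1.6]
width: 0.442
finger_force: 0.0
```

```bash
python3 -c "
from h import *
im,d,P=cloud('wrist'); inb(P)
im2,_,_=cloud('scene')
cv2.imwrite('pics/end.png',np.hstack([cv2.resize(im,(400,300)),cv2.resize(im2,(400,300))]))
s=monitor.state();print(s['time'],s['tcp_pos'],s['width'])"
```

```text
in basket 2271 ((-38.518592834472656, 0.8742256164550781), (70.82103729248047, 85.93621826171875), 0.04117679223418236)
in basket 2014 ((38.8770637512207, 1.5067901611328125), (71.23515319824219, 85.71139526367188), 0.6417765021324158)
rim ((-0.9452743530273438, 0.5211715698242188), (200.85609436035156, 141.75375366210938), 0.13814376294612885)
29.05 [ 0.50996728 -0.27797614  0.25516262] 0.43729324175624606
```

View pics/end.png

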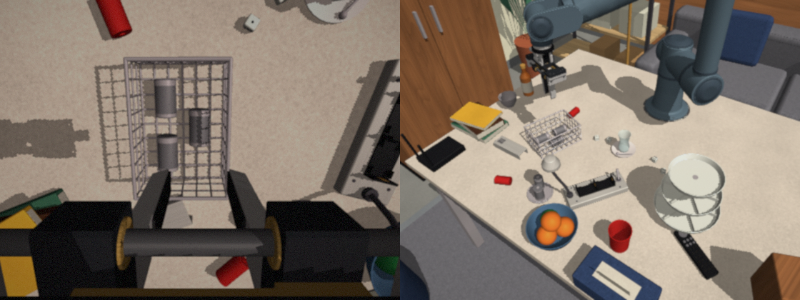

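All three grey cells lie in the basket, which hasn't moved. The holder and dish are empty, and the fresh cells and bystanders look undisturbed.

```bash
python3 -c "
from h import *
print(order.finish_job())"
```

```text
the job is handed in; nothing more can be done
None
```

The switch is fully off, all three flat cells are in the basket, which stands where it was, and I handed the job in at about 29 s with nothing else seen to have moved.

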